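# Clear the jig and hold the batten to the sprung fence

### The arm

A 6-joint arm with a two-finger parallel gripper is mounted at the origin on the work surface; the furniture and walls round the work are solid. World frame = base frame: x ahead of the robot, y to its left, z up, the work surface at z = 0. Lengths are in m, angles in rad, forces in N, time in s.
With the tool pointing down it reaches from about 0.25 to 0.775 m from the base axis. Payload 4 kg.
Tool frame: the origin (TCP) lies at the very end of the fingers, on their centre line; the grasp point (between the pads) lies 19 mm behind it; z points along the fingers, y is the line along which they close (so a half turn about z gives the same grasp; the last joint's range is limited). The gripper opens to 85 mm and grips with 20 to 120 N. Pads are 22 mm wide; open, the fingers measure 114 mm over their backs; the gripper's body (76 mm by 85 mm) begins 54 mm behind the grasp point. The pads swing forward as they close: fully open they stand 13 mm farther back than shut.
Start: joints at [-1.372, 0.087, 1.371, -0, 1.684, -0.103], TCP at [0.163, -0.525, 0.231] pointing down, gripper open.
Joint ranges: [-3.1, 3.1], [-0.76, 2.03], [0.27, 2.55], [-1.08, 4.22], [0.17, 2.65], [-2.57, 2.57]. Speed limits (rad/s): [2.79, 2.79, 3.14, 3.14, 3.14, 3.14].

### API

Orientations are given as a 3x3 rotation matrix whose columns are the frame's x, y, z axes.
In Python, from workcell import arm, get_image, get_calibration gives the robot as it stands.
- The arm moves only by the shell command python3 -m creep 'ROWS'. ROWS is JSON, a list of rows, each a list of 7 numbers: the shift along the tool's x, y, z in mm, then the turn, a rotation vector about the tool's x, y, z in rad, then the opening, from -1 (shut) to 1 (fully open). A call has 1 to 5 rows; each row is the pose to reach, as a shift and turn from the pose commanded when the call began, along the tool's axes at that moment; what a row does not reach only later rows make up. A row lasts 1/10 s, in which the tool goes at most 50 mm and 8.59 degrees, less where a joint would pass 70% of its speed; a pose out of reach is approached as far as the arm can. A call with a gripper value outside its range is refused whole. The fingers move at their own pace and stop on an object; the grip force is fixed at half the most. Time passes only in rows, so rows that repeat a pose let the fingers close. It gives the time, the measured TCP pose, the force, the opening and the grip force at its end, in the units of the state.
- arm.get_obs(): the state, without advancing time (a new reading comes with each control period).
- get_image(name): name is "scene" or "top"; returns the picture (420x560x3 uint8, red, green, blue); there is no depth.
- get_calibration(name): a dict with "mtx" (3x3 intrinsics, pixels), "origin" and "rotation" of the camera in the world. Camera axes: x right, y up, looking along -z (the intrinsics and any distortion apply to the point x, -y, -z); pixel columns grow to the right and rows downward; lengths in m; the calibration is good to about 2 mm. A picture is of the moment at which its call begins. get_calibration takes no time and is no camera call.
- arm.sign_off(): hands the job in; it is judged then, once.
The state is a dict: "time": time; "qpos": joint angles; "dq": joint speeds; "effort": joint torques, N m; "tcp_pos": TCP position; "orientation": TCP orientation; "force": force on the tool from outside, world axes, zero at the start; "moment": the same for the moment, N m; "gripper_width": finger opening in m; "finger_force": force on a finger pad.
Only numpy, scipy, OpenCV 4.12 (cv2) and the standard library are available. Lean on these libraries where they do the work, as an engineer would, in place of code of your own. Each camera call takes 0.05 s, during which the arm holds its last target. There are 200 camera calls.

### The job

Grip the loose rubber-footed scraper block and wipe the three loose chips off the jig's board with it, before the batten is moved up. Then, with the same block still in the fingers, push the wooden batten square against the steel sprung fence until the fence is pressed back about half its travel (20 mm, about 11 N), and finish while holding it pressed there, steady, so that I can screw it: do not let go or back off. Touch chips and batten only with the block, never force the fence to the end of its travel, and leave the other things on the table where they are.

Things in the scene. Friction and masses are not known exactly. Their poses are not given: they have to be found in the camera images.
- jig: fixed jig with a plywood board, top at z = 30 mm in its frame. Origin on the board's underside; x: pressing direction, toward the fence; y along the fence; z up. Board: x -125 to +200, y -100 to +100 mm, no rims: chips go off over the open edges at y = +-100. A fixed aluminium rail (x 148 to 168 mm, y +-85, 36 mm above the board) carries the fence. Position and yaw vary
- fence_plate (a joint): travel of the sprung fence in the jig's +x direction, m: 0 at rest, 0.040 at its end stop. Spring: 3 N at rest plus 0.4 N per mm pushed back (11 N at 0.020)
- fence_face (a point): point on the sprung fence, an upright steel plate 12 mm thick, 170 mm long along the jig's y and 35 mm high. The point: middle of its front face's foot, at the board's top; axes as the jig's; at rest the face lies at x = +90 mm in the jig's frame, and it moves with the fence
- batten: loose wooden batten 35 (x) x 110 (y) x 30 (z) mm, 0.1 kg or so, with two small screw holes in the top; the part to be pressed. It lies on the board parallel to the fence within 0.08 rad, its front about 108 mm short of the fence. Origin: centre of the underside
- scraper: loose scraper block, light wood on a black rubber foot, 80 (x) x 24 (y) x 50 (z) mm, about 0.1 kg, standing on its foot on the table. Grip it from above across the 24 mm (y). Moved along its y it wipes a strip 80 mm wide; its flat ends (24 mm wide) push well. Origin: centre of the underside
- chip_a: loose flat stone chip, tan, 23x29x6 mm, on the board in the gap between batten and fence, centre within 10 mm of x = +36 mm in the jig's frame. The three chips lie in a row along the jig's y, about 46 mm apart, in any order, the middle one near y = 0. Origin: centre of the underside
- chip_b: the same, tan, 25x31x7 mm
- chip_c: the same, brown, 19x24x6 mm
- tape_roll: green roll of tape, 67 mm across and 19 high, lying flat; a bystander. Origin: centre of the underside
- glue_tube: white tube 104x29x23 mm, lying; a bystander. Origin: centre of the underside
- weighing_bottle: small clear glass bottle, 38 mm across, 70 high; a bystander. Origin: centre of the underside
- stoppered_flask_0: clear stoppered glass bottle, 75 mm across, 141 high; a bystander. Origin: centre of the underside
- blue_cap_jar: jar with a blue cap, 61 mm across, 59 high; a bystander. Origin: centre of the underside
- dropper_bottle: brown dropper bottle, 56 mm across, 162 high; a bystander. Origin: centre of the underside

How it is judged:
On the way:
1. the chips are wiped off the board with the held block, the batten still clear of the fence ((y of chip_a in the frame of jig above 0.1 m or y of chip_a in the frame of jig below -0.1 m or x of chip_a in the frame of jig below -0.125 m) and (y of chip_b in the frame of jig above 0.1 m or y of chip_b in the frame of jig below -0.1 m or x of chip_b in the frame of jig below -0.125 m) and (y of chip_c in the frame of jig above 0.1 m or y of chip_c in the frame of jig below -0.1 m or x of chip_c in the frame of jig below -0.125 m) and contact force between the fingers and scraper above 3 N and x of batten in the frame of jig below 0.03 m), for 0.1 s.
At the end, for the whole second after the job is handed in: held for the last second: chips off the board (centres past its edges); batten flat and square to the fence (0.06 rad, centred within 45 mm), at rest, pressed on it with 6 to 16 N, fence 8 to 32 mm back; pushed by the gripped block, fingers off the batten ((y of chip_a in the frame of jig above 0.1 m or y of chip_a in the frame of jig below -0.1 m or x of chip_a in the frame of jig below -0.125 m) and (y of chip_b in the frame of jig above 0.1 m or y of chip_b in the frame of jig below -0.1 m or x of chip_b in the frame of jig below -0.125 m) and (y of chip_c in the frame of jig above 0.1 m or y of chip_c in the frame of jig below -0.1 m or x of chip_c in the frame of jig below -0.125 m) and contact force between batten and fence_plate between 6 and 16 N and value of joint fence_plate between 0.008 and 0.032 m and angle between the x axis of batten and the x axis of jig, either way round below 0.06 rad and angle between the z axis of batten and the z axis of jig, either way round below 0.06 rad and y of batten in the frame of jig between -0.045 and 0.045 m and linear speed of batten below 0.01 m/s and contact force between scraper and batten above 4 N and contact force between the fingers and scraper above 5 N and contact force between the fingers and batten below 0.5 N); the arm keeps its last pose, push and grip.
It fails at once if the fence was forced to the end of its travel (value of joint fence_plate above 0.0385 m or contact force between batten and fence_plate above 30 N).
It fails at once if a chip or the batten was handled with the fingers (contact force between the fingers and chip_a above 5 N or contact force between the fingers and chip_b above 5 N or contact force between the fingers and chip_c above 5 N or contact force between the fingers and batten above 5 N).
It fails at once if a bystander was moved more than 30 mm (distance of any of tape_roll, glue_tube, weighing_bottle, stoppered_flask_0, blue_cap_jar, dropper_bottle from where it was at the start of the episode above 0.03 m).
It also fails if it takes over 64 s, if anything falls off the work surface, if the arm or the gripper's body presses on something with over 40 N, if the wrist force passes 120 N, or if a joint passes its speed limit or range.

## Working session

There is one attempt and no reset: what is moved stays moved. The work goes in short steps, Python scripts to look and compute and a shell command to move; the robot and the scene stay as the last step left them, time stands still between calls to the robot, and variables do not carry over. Pictures are saved under pics/ and viewed, at most 10 in all, crops included, and the job is handed in when it is done.

```bash
mkdir -p pics; python3 - <<'E'
from workcell import arm,get_image,get_calibration
import cv2,numpy as np
for n in("scene","top"):
    im=get_image(n);cv2.imwrite(f"pics/{n}0.png",im[:,:,::-1]);c=get_calibration(n);print(n,c)
o=arm.get_obs();print(o)
E
```

```text
scene {'mtx': array([[415.33314394,   0.        , 273.98156812],
       [  0.        , 415.33314394, 213.9606332 ],
       [  0.        ,   0.        ,   1.        ]]), 'origin': array([-0.28932871,  0.68578933,  0.81612715]), 'rotation': array([[-0.67009044,  0.4382559 , -0.59909146],
       [-0.74223361, -0.3866389 ,  0.54735694],
       [ 0.00825034,  0.81144447,  0.58437129]])}
top {'mtx': array([[545.82491057,   0.        , 275.849482  ],
       [  0.        , 545.82491057, 207.72092904],
       [  0.        ,   0.        ,   1.        ]]), 'origin': array([ 0.18441666, -0.03086656,  1.49368195]), 'rotation': array([[ 4.18369285e-02,  9.76416115e-01, -2.11804725e-01],
       [-9.99124175e-01,  4.07282042e-02, -9.59663090e-03],
       [-7.43878963e-04,  2.12020715e-01,  9.77264889e-01]])}
{'time': 0.1, 'qpos': array([-1.37209941e+00,  8.79077277e-02,  1.37212591e+00,  2.31433985e-06,
        1.68359405e+00, -1.03099067e-01]), 'dq': array([ 0.00084208, -0.0009803 , -0.00321265,  0.00055252,  0.00111903,
        0.00094071]), 'effort': array([ 1.70641317e-03, -3.53016937e+01, -3.14216924e+01, -1.35458240e-04,
        7.94332358e-03,  1.48845083e-05]), 'tcp_pos': array([ 0.16338694, -0.52469942,  0.23023006]), 'orientation': array([[ 9.54804164e-01,  2.97235344e-01, -3.99444633e-04],
       [ 2.97235537e-01, -9.54802102e-01,  1.99544525e-03],
       [ 2.11726279e-04, -2.02398857e-03, -9.99997929e-01]]), 'force': array([ 0.29544566, -0.72841405,  0.36773919]), 'moment': array([ 0.01079829, -0.02055078,  0.04399787]), 'finger_force': 0.0, 'gripper_width': 0.08529106798760135}
```

View pics/top0.png

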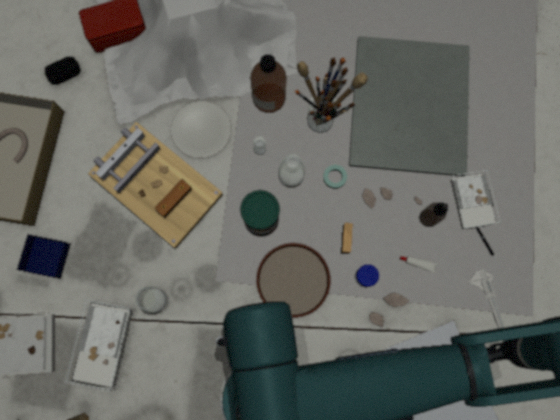

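View pics/scene0.png

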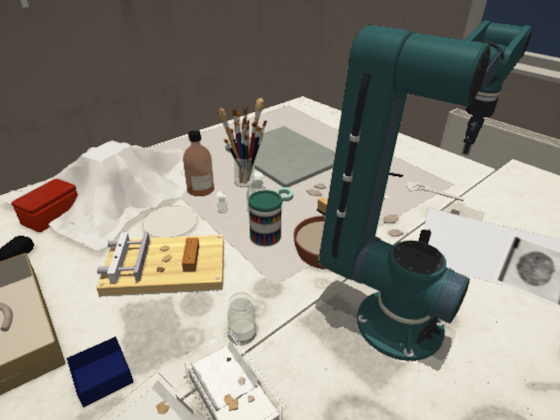

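The top view shows the jig board around (155,185), with the fence at its upper left (135,160), the batten at (175,197) and the chips at about (142–165, 170–195). The scraper stands at (347,238), and the arm is clear of both. Next I'll segment and measure.

```bash
cat > h.py <<'E'
import cv2,numpy as np
from workcell import arm,get_image,get_calibration
def cast(n,uv,z):
    c=get_calibration(n);uv=np.atleast_2d(np.array(uv,float));M=c["mtx"]
    d=np.c_[(uv[:,0]-M[0,2])/M[0,0],-(uv[:,1]-M[1,2])/M[1,1],-np.ones(len(uv))]@c["rotation"].T
    o=c["origin"];return o+d*((z-o[2])/d[:,2])[:,None]
def proj(n,P):
    c=get_calibration(n);p=(np.atleast_2d(P)-c["origin"])@c["rotation"];M=c["mtx"]
    return np.c_[M[0,0]*p[:,0]/-p[:,2]+M[0,2],-M[1,1]*p[:,1]/-p[:,2]+M[1,2]]
E
python3 - <<'E'
from h import *
im=cv2.imread("pics/top0.png");hsv=cv2.cvtColor(im,cv2.COLOR_BGR2HSV)
for p in[(347,232),(347,250),(200,195),(175,197),(165,183),(155,170),(300,60)]:print(p,hsv[p[1],p[0]])
a=cv2.resize(im[115:255,80:230],None,fx=4,fy=4,interpolation=cv2.INTER_CUBIC)
b=cv2.resize(im[215:265,322:372],None,fx=4,fy=4,interpolation=cv2.INTER_CUBIC)
cv=np.zeros((560,800,3),np.uint8);cv[:560,:600]=a;cv[:200,600:]=b;cv2.imwrite("pics/z0.png",cv)
def rect(mask,box,z,name):
    m=np.zeros_like(mask);x0,y0,x1,y1=box;m[y0:y1,x0:x1]=mask[y0:y1,x0:x1]
    c=max(cv2.findContours(m,0,cv2.CHAIN_APPROX_NONE)[0],key=cv2.contourArea)
    P=cast("top",c[:,0,:],z)[:,:2]*1000
    r=cv2.minAreaRect(P.astype(np.float32));print(name,r,cv2.boxPoints(r).round(0).tolist(),cv2.minAreaRect(c)[0])
rect(cv2.inRange(hsv,(8,90,90),(25,255,255)),(325,215,370,262),.05,"scraper")
rect(cv2.inRange(hsv,(8,60,90),(30,255,255)),(80,115,230,255),.03,"board")
rect(cv2.inRange(hsv,(4,140,50),(16,255,150)),(150,172,195,220),.06,"batten")
E
```

```text
(347, 232) [ 17 120 136]
(347, 250) [ 17 117 137]
(200, 195) [ 21 103 154]
(175, 197) [ 12 159 104]
(165, 183) [ 20 101 152]
(155, 170) [ 21 104 140]
(300, 60) [ 21  15 117]
scraper ((424.9140319824219, -209.66554260253906), (22.374675750732422, 76.61131286621094), 87.1510009765625) [[386.0, -219.0], [463.0, -223.0], [464.0, -200.0], [387.0, -197.0]] (346.7921142578125, 237.11947631835938)
board ((558.3583374023438, 322.8807678222656), (326.4321594238281, 200.72239685058594), 52.544654846191406) [[379.0, 254.0], [539.0, 132.0], [737.0, 391.0], [578.0, 513.0]] (154.73532104492188, 183.058837890625)
batten ((510.6970520019531, 262.68035888671875), (37.557891845703125, 105.079833984375), 49.47644805908203) [[459.0, 283.0], [538.0, 214.0], [563.0, 243.0], [483.0, 311.0]] (172.5, 198.00003051757812)
```

View pics/z0.png

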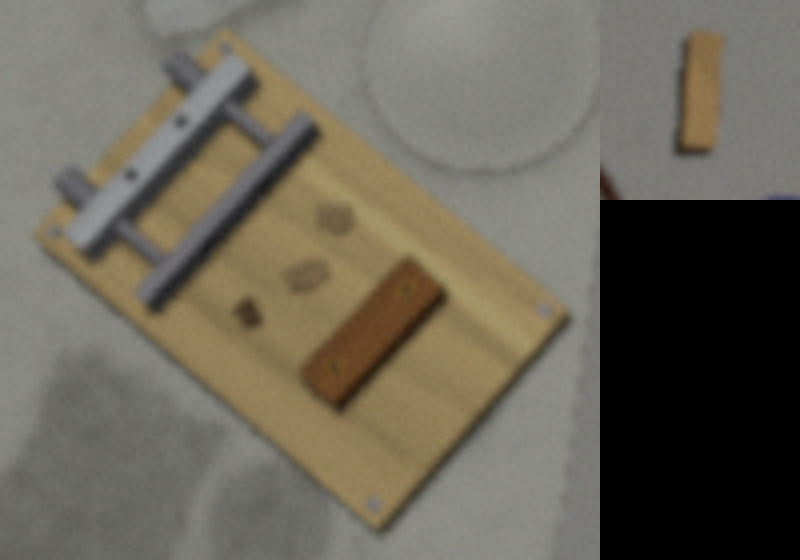

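Board measures 326×201 mm, scraper top 77×22 and batten 105×38, all plausible. The chips lie in a row in the gap, brown one at the jig's +y end. Next I'll approach the scraper.

```bash
cat >> h.py <<'E'
O=np.array([535.5,293.1]);YAW=np.radians(52.54);JX=np.array([np.cos(YAW),np.sin(YAW)]);JY=np.array([-JX[1],JX[0]])
def jig(p): d=np.asarray(p)[:2]*1000-O; return d@JX,d@JY
def go(x,y,z,deg):  # world mm, tool-x heading
    o=arm.get_obs();R=o["orientation"];p=o["tcp_pos"]*1000
    a=np.radians(deg);c,s=np.cos(a),np.sin(a);Rt=np.array([[c,s,0],[s,-c,0],[0,0,-1]])
    print("shift",(R.T@(np.array([x,y,z])-p)).round(1),"turn",cv2.Rodrigues(R.T@Rt)[0].ravel().round(4),"t",o["time"],"tcp",p.round(1),"jig",np.round(jig(o["tcp_pos"]),1),"F",o["force"].round(1),"w",round(o["gripper_width"],4),"ff",o["finger_force"].round(1))
def goj(x,y,z,off=0): w=O+x*JX+y*JY; go(w[0],w[1],z,52.54+off)
E
python3 -m creep '[[42,-27,0,0,0,0.1,1],[84,-54,0,0,0,0.2,1],[126,-81,0,0,0,0.3,1],[168,-108,0,0,0,0.351,1],[210,-135,0,0,0,0.351,1]]'
python3 -c "
from h import *
go(425,-210,100,-2.85)
for n,u,z in(('jar',(367,275),.059),('dropper',(434,214),.1),('green',(260,212),.1),('flask',(291,172),.07),('brush',(340,90),.15),('brown',(267,85),.15)):print(n,cast('top',u,z).round(3))"
```

```text
time: 0.6
tcp_pos: [0.3246, -0.332, 0.2308]
orientation: [[0.999, -0.051, -0.0], [-0.051, -0.999, 0.0], [-0.0, -0.0, -1.0]]
force: [0.8, -1.3, -0.3]
gripper_width: 0.0857
finger_force: 0.0Traceback (most recent call last):
  File "<string>", line 3, in <module>
    go(425,-210,100,-2.85)
    ~~^^^^^^^^^^^^^^^^^^^^
  File "h.py", line 15, in go
    print("shift",(R.T@(np.array([x,y,z])-p)).round(1),"turn",cv2.Rodrigues(R.T@Rt)[0].ravel().round(4),"t",o["time"],"tcp",p.round(1),"jig",np.round(jig(o["tcp_pos"]),1),"F",o["force"].round(1),"w",round(o["gripper_width"],4),"ff",o["finger_force"].round(1))
                                                                                                                                                                                                                                        ^^^^^^^^^^^^^^^^^^^^^^^
AttributeError: 'float' object has no attribute 'round'
```

```bash
sed -i 's/o\["finger_force"\].round(1)/round(float(o["finger_force"]),1)/' h.py
python3 -m creep '[[29,-40,0,0,0,0,1],[58,-80,0,0,0,0,1],[87,-118,0,0,0,0,1],[94,-127,30,0,0,0,1],[94,-127,80,0,0,0,1]]'
python3 -c "
from h import *
import cv2
go(425,-210,18,-2.85)
im=get_image('top')[:,:,::-1];im2=get_image('scene')[:,:,::-1]
cv2.imwrite('pics/a1.png',np.hstack([cv2.resize(im[180:300,280:400],(400,400)),cv2.resize(im2[150:250,280:380],(400,400))]))
for n,u,z in(('jar',(367,275),.059),('dropper',(434,214),.1),('green',(260,212),.1),('flask',(291,172),.07),('brush',(340,90),.15),('brown',(267,85),.15)):print(n,cast('top',u,z).round(3))"
```

```text
time: 1.1
tcp_pos: [0.4277, -0.211, 0.1542]
orientation: [[0.999, -0.045, 0.008], [-0.045, -0.999, -0.005], [0.009, 0.005, -1.0]]
force: [1.5, -2.4, -0.7]
gripper_width: 0.0852
finger_force: 0.0
shift [ -3.9  -1.5 136.1] turn [ 0.0045 -0.0087  0.005 ] t 1.1 tcp [ 427.7 -211.   154.2] jig [-465.7 -221.1] F [ 1.5 -2.4 -0.7] w 0.0852 ff 0.0
jar [[ 0.325 -0.263  0.059]]
dropper [[ 0.487 -0.43   0.1  ]]
green [[0.473 0.024 0.1  ]]
flask [[ 0.594 -0.054  0.07 ]]
brush [[ 0.801 -0.174  0.15 ]]
brown [[0.807 0.02  0.15 ]]
```

View pics/a1.png

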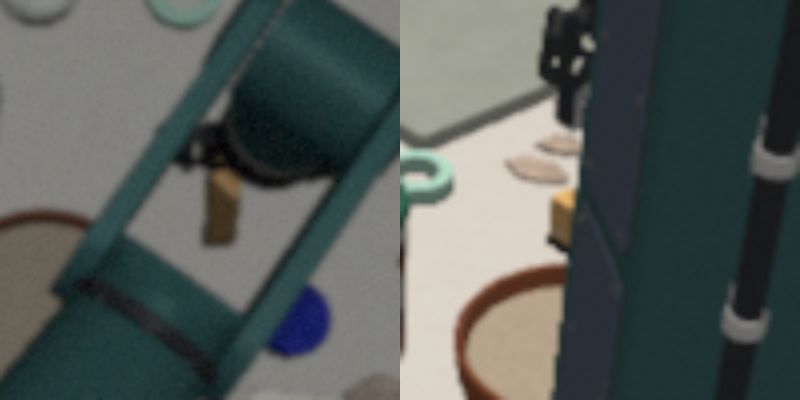

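The gripper is over the scraper, which is visible below the fingers at about (220,205) in the crop. Descending.

```bash
python3 -m creep '[[0,0,40,0,0,0,1],[0,0,80,0,0,0,1],[0,0,110,0,0,0,1],[0,0,125,0,0,0,1],[0,0,125,0,0,0,1]]'
python3 -c "
from h import *
go(425,-210,18,-2.85)"
```

```text
time: 1.7
tcp_pos: [0.4233, -0.2119, 0.0258]
orientation: [[0.999, -0.05, -0.003], [-0.05, -0.999, 0.002], [-0.003, -0.002, -1.0]]
force: [0.3, 1.2, -0.4]
gripper_width: 0.0855
finger_force: 0.0
shift [ 1.6 -2.   7.8] turn [-0.0015  0.0027 -0.0006] t 1.7 tcp [ 423.3 -211.9   25.8] jig [-469.1 -218.1] F [ 0.3  1.2 -0.4] w 0.0855 ff 0.0
```

```bash
python3 -m creep '[[0,0,8,0,0,0,1],[0,0,8,0,0,0,-1],[0,0,8,0,0,0,-1],[0,0,8,0,0,0,-1],[0,0,8,0,0,0,-1]]'
python3 -m creep '[[0,0,0,0,0,0,-1],[0,0,0,0,0,0,-1],[0,0,0,0,0,0,-1],[0,0,0,0,0,0,-1],[0,0,0,0,0,0,-1]]'
```

```text
time: 2.2
tcp_pos: [0.4244, -0.2119, 0.0191]
orientation: [[0.999, -0.049, 0.001], [-0.049, -0.999, -0.001], [0.001, 0.001, -1.0]]
force: [0.6, -0.7, 2.1]
gripper_width: 0.0282
finger_force: 1.7
time: 2.7
tcp_pos: [0.4246, -0.2119, 0.0191]
orientation: [[0.999, -0.049, 0.001], [-0.049, -0.999, -0.001], [0.001, 0.001, -1.0]]
force: [0.1, 0.3, 4.1]
gripper_width: 0.0234
finger_force: 59.8
```

Gripped: width 23.4 mm, 60 N. Lifting.

```bash
python3 -m creep '[[0,0,-30,0,0,0,-1],[0,0,-80,0,0,0,-1],[0,0,-130,0,0,0,-1],[0,0,-180,0,0,0,-1],[0,0,-230,0,0,0,-1]]'
python3 -c "
from h import *
go(440,0,290,25)"
```

```text
time: 3.2
tcp_pos: [0.4232, -0.2112, 0.2491]
orientation: [[0.999, -0.049, -0.002], [-0.049, -0.999, 0.001], [-0.002, -0.001, -1.0]]
force: [0.9, -0.9, -1.0]
gripper_width: 0.0231
finger_force: 59.1
shift [   6.3 -211.8  -40.7] turn [-0.0013  0.0016 -0.4856] t 3.2 tcp [ 423.2 -211.2  249.1] jig [-468.6 -217.6] F [ 0.9 -0.9 -1. ] w 0.0231 ff 59.1
```

```bash
python3 -m creep '[[1,-30,-38,0,0,-0.1,-1],[3,-75,-40,0,0,-0.2,-1],[4,-122,-40,0,0,-0.3,-1],[5,-168,-40,0,0,-0.4,-1],[6,-212,-40,0,0,-0.486,-1]]'
python3 -c "
from h import *
go(430,210,290,52.54)"
```

```text
time: 3.7
tcp_pos: [0.4398, 0.0016, 0.2873]
orientation: [[0.905, 0.426, -0.002], [0.426, -0.905, 0.0], [-0.001, -0.001, -1.0]]
force: [0.8, 0.3, -0.6]
gripper_width: 0.0231
finger_force: 59.2
shift [  79.9 -192.7   -2.6] turn [-0.0011  0.0011 -0.4768] t 3.7 tcp [439.8   1.6 287.3] jig [-289.6 -101.3] F [ 0.8  0.3 -0.6] w 0.0231 ff 59.2
```

```bash
python3 -m creep '[[16,-39,0,0,0,-0.1,-1],[32,-77,0,0,0,-0.2,-1],[48,-116,0,0,0,-0.3,-1],[64,-154,0,0,0,-0.4,-1],[80,-193,0,0,0,-0.477,-1]]'
python3 -c "
from h import *
goj(37,-87,130)"
```

```text
time: 4.2
tcp_pos: [0.4305, 0.21, 0.2871]
orientation: [[0.608, 0.794, -0.002], [0.794, -0.608, -0.001], [-0.002, -0.001, -1.0]]
force: [0.2, -0.2, -1.6]
gripper_width: 0.0232
finger_force: 59.2
shift [167.1 120.  156.6] turn [-0.0008  0.002   0.0003] t 4.2 tcp [430.5 210.  287.1] jig [-129.8   32.8] F [ 0.2 -0.2 -1.6] w 0.0232 ff 59.2
```

```bash
python3 -m creep '[[40,29,0,0,0,0,-1],[80,58,0,0,0,0,-1],[120,87,0,0,0,0,-1],[160,115,0,0,0,0,-1],[167,120,45,0,0,0,-1]]'
python3 -m creep '[[0,0,45,0,0,0,-1],[0,0,90,0,0,0,-1],[0,0,120,0,0,0,-1],[0,0,120,0,0,0,-1]]'
python3 -c "
from h import *
goj(37,-87,50.5)
im=get_image('top')[:,:,::-1];im2=get_image('scene')[:,:,::-1]
cv2.imwrite('pics/b1.png',np.hstack([cv2.resize(im[115:255,80:220],(400,400),interpolation=2),cv2.resize(im2[200:320,95:235],(400,343),interpolation=2)[:400] if 0 else cv2.resize(im2[190:330,95:235],(400,400),interpolation=2)]))"
```

```text
time: 4.7
tcp_pos: [0.6367, 0.2697, 0.2473]
orientation: [[0.611, 0.791, 0.015], [0.791, -0.611, 0.004], [0.012, 0.009, -1.0]]
force: [0.9, -0.5, -0.6]
gripper_width: 0.0232
finger_force: 59.6
time: 5.1
tcp_pos: [0.6238, 0.2659, 0.1139]
orientation: [[0.611, 0.792, -0.016], [0.792, -0.611, -0.006], [-0.014, -0.009, -1.0]]
force: [-0.2, -0.8, -1.6]
gripper_width: 0.023
finger_force: 59.4
shift [ 5.8  0.9 63.3] turn [-0.0093  0.0141 -0.0033] t 5.1 tcp [623.8 265.9 113.9] jig [ 32.1 -86.6] F [-0.2 -0.8 -1.6] w 0.023 ff 59.4
```

View pics/b1.png

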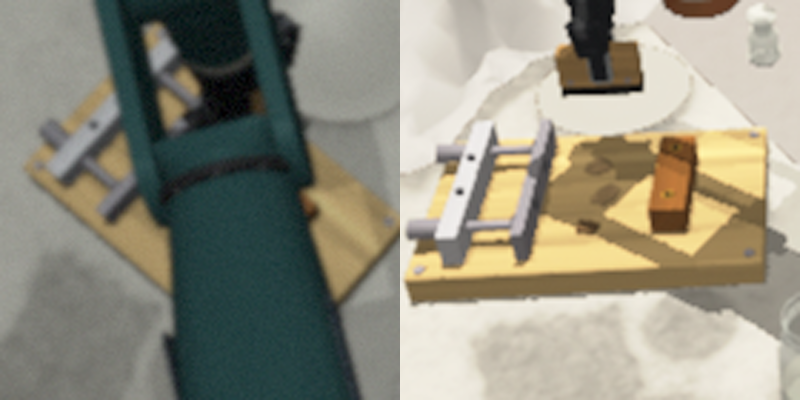

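The block hangs level at about (600,70) in the crop, beyond the chips on the jig's −y side, and the chips lie in the gap. Descending gently.

```bash
python3 -m creep '[[0,0,10,0,0,0,-1],[0,0,25,0,0,0,-1],[0,0,40,0,0,0,-1],[0,0,45,0,0,0,-1],[0,0,45,0,0,0,-1]]'
python3 -c "
from h import *
goj(37,-87,50.5)"
```

```text
time: 5.7
tcp_pos: [0.6271, 0.2671, 0.0761]
orientation: [[0.611, 0.792, -0.004], [0.792, -0.611, -0.001], [-0.003, -0.002, -1.0]]
force: [0.2, -0.6, -1.1]
gripper_width: 0.023
finger_force: 59.4
shift [ 2.  -1.5 25.6] turn [-0.002   0.0032 -0.0032] t 5.7 tcp [627.1 267.1  76.1] jig [ 35.1 -88.5] F [ 0.2 -0.6 -1.1] w 0.023 ff 59.4
```

```bash
python3 -m creep '[[1,0,8,0,0,0,-1],[1,0,16,0,0,0,-1],[1,0,22,0,0,0,-1],[1,0,25,0,0,0,-1],[1,0,25,0,0,0,-1]]'
python3 -m creep '[[0,0,0,0,0,0,-1],[0,0,0,0,0,0,-1]]'
python3 -c "
from h import *
goj(37,115,50.5)"
```

```text
time: 6.2
tcp_pos: [0.6284, 0.2681, 0.0523]
orientation: [[0.611, 0.792, -0.001], [0.792, -0.611, -0.001], [-0.001, -0.001, -1.0]]
force: [0.8, -0.1, -0.6]
gripper_width: 0.0235
finger_force: 59.4
time: 6.4
tcp_pos: [0.6292, 0.2684, 0.0538]
orientation: [[0.611, 0.792, 0.001], [0.792, -0.611, 0.0], [0.001, 0.001, -1.0]]
force: [-0.6, -0.3, -0.6]
gripper_width: 0.0231
finger_force: 59.4
shift [  -1.  -204.4    3.2] turn [ 0.0006 -0.0008 -0.0032] t 6.4 tcp [629.2 268.4  53.8] jig [ 37.4 -89.4] F [-0.6 -0.3 -0.6] w 0.0231 ff 59.4
```

```bash
python3 -m creep '[[0,0,2.5,0,0,0,-1],[0,-5,2.5,0,0,0,-1],[0,-15,2.5,0,0,0,-1],[0,-25,2.5,0,0,0,-1],[0,-35,2.5,0,0,0,-1]]'
python3 -m creep '[[0,-10,0,0,0,0,-1],[0,-20,0,0,0,0,-1],[0,-30,0,0,0,0,-1],[0,-40,0,0,0,0,-1],[0,-50,0,0,0,0,-1]]'
python3 -c "
from h import *
goj(37,115,51)"
```

```text
time: 6.9
tcp_pos: [0.6002, 0.2904, 0.0508]
orientation: [[0.61, 0.792, -0.0], [0.792, -0.61, 0.0], [-0.0, -0.0, -1.0]]
force: [0.2, -0.3, -1.2]
gripper_width: 0.0229
finger_force: 59.4
time: 7.4
tcp_pos: [0.5609, 0.3207, 0.0509]
orientation: [[0.611, 0.792, 0.0], [0.792, -0.611, -0.0], [0.0, 0.0, -1.0]]
force: [0.6, -1.0, -1.2]
gripper_width: 0.0234
finger_force: 59.4
shift [  -0.8 -118.4   -0.2] turn [ 0.0002 -0.0001 -0.0031] t 7.4 tcp [560.9 320.7  50.9] jig [37.4 -3.4] F [ 0.6 -1.  -1.2] w 0.0234 ff 59.4
```

```bash
python3 -m creep '[[0,-10,0,0,0,0,-1],[0,-20,0,0,0,0,-1],[0,-30,0,0,0,0,-1],[0,-40,0,0,0,0,-1],[0,-50,0,0,0,0,-1]]'
python3 -m creep '[[0,-10,0,0,0,0,-1],[0,-20,0,0,0,0,-1],[0,-30,0,0,0,0,-1],[0,-40,0,0,0,0,-1],[0,-50,0,0,0,0,-1]]'
python3 -m creep '[[0,-8,0,0,0,0,-1],[0,-16,0,0,0,0,-1],[0,-22,0,0,0,0,-1],[0,-22,0,0,0,0,-1]]'
python3 -c "
from h import *
goj(37,115,51)
im=get_image('top')[:,:,::-1];im2=get_image('scene')[:,:,::-1]
cv2.imwrite('pics/c1.png',np.hstack([cv2.resize(im[115:255,80:220],(400,400),interpolation=2),cv2.resize(im2[190:330,95:235],(400,400),interpolation=2)]))"
```

```text
time: 7.9
tcp_pos: [0.5214, 0.3512, 0.0508]
orientation: [[0.611, 0.792, 0.0], [0.792, -0.611, -0.0], [0.0, 0.0, -1.0]]
force: [0.5, 0.3, -0.6]
gripper_width: 0.0232
finger_force: 59.4
time: 8.4
tcp_pos: [0.4816, 0.3818, 0.0507]
orientation: [[0.611, 0.792, -0.0], [0.792, -0.611, -0.0], [-0.0, -0.0, -1.0]]
force: [0.7, 0.2, -0.6]
gripper_width: 0.0232
finger_force: 59.4
time: 8.8
tcp_pos: [0.4643, 0.3952, 0.0507]
orientation: [[0.61, 0.792, -0.0], [0.792, -0.61, -0.0], [-0.0, -0.0, -1.0]]
force: [0.2, -0.9, -1.1]
gripper_width: 0.0232
finger_force: 59.4
shift [-0.7  3.6 -0.3] turn [-0.0001  0.0002 -0.0022] t 8.8 tcp [464.3 395.2  50.7] jig [ 37.8 118.6] F [ 0.2 -0.9 -1.1] w 0.0232 ff 59.4
```

View pics/c1.png

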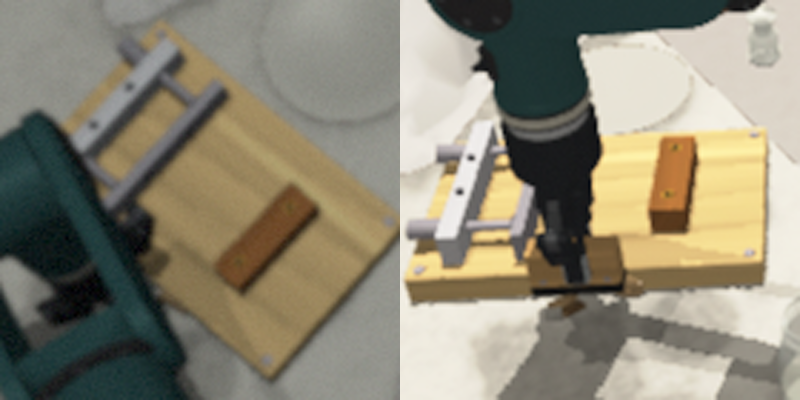

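The gap is clear on both views. Something tan sits at the block's end, at about (635,285) in the scene crop and (155,260) in the top crop. I'll lift and move back to see it.

```bash
python3 -m creep '[[0,0,-30,0,0,0,-1],[0,0,-70,0,0,0,-1],[-30,30,-90,0,0,0,-1],[-60,60,-100,0,0,0,-1],[-95,90,-100,0,0,0,-1]]'
python3 -m creep '[[-30,30,0,0,0,0,-1],[-30,30,0,0,0,0,-1]]'
python3 -c "
from h import *
goj(-125,0,150)
im=get_image('top')[:,:,::-1];im2=get_image('scene')[:,:,::-1]
cv2.imwrite('pics/d1.png',np.hstack([cv2.resize(im[125:245,70:190],(400,400),interpolation=2),cv2.resize(im2[210:310,95:195],(400,400),interpolation=2)]))"
```

```text
time: 9.4
tcp_pos: [0.4801, 0.2638, 0.1538]
orientation: [[0.61, 0.792, 0.006], [0.792, -0.61, 0.002], [0.005, 0.004, -1.0]]
force: [0.8, -0.1, -0.6]
gripper_width: 0.0232
finger_force: 59.4
time: 9.6
tcp_pos: [0.4847, 0.2174, 0.1512]
orientation: [[0.616, 0.788, 0.001], [0.788, -0.616, -0.003], [-0.001, 0.003, -1.0]]
force: [0.7, 0.1, -1.1]
gripper_width: 0.0232
finger_force: 59.5
shift [-34.1  -5.3   1.2] turn [ 0.0026  0.0014 -0.01  ] t 9.6 tcp [484.7 217.4 151.2] jig [-91.   -5.7] F [ 0.7  0.1 -1.1] w 0.0232 ff 59.5
```

View pics/d1.png

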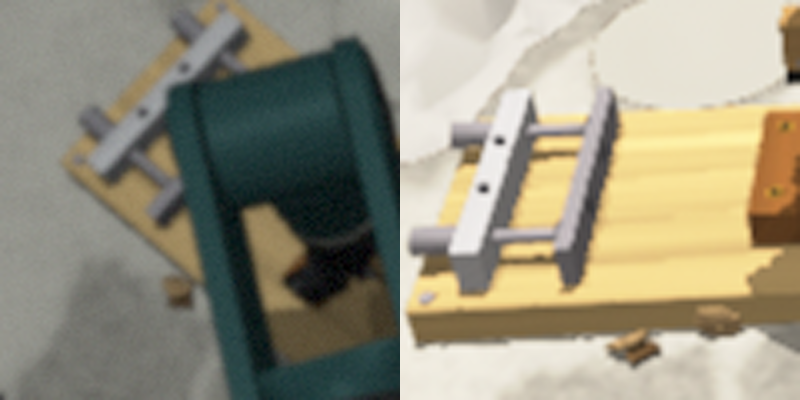

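```bash
python3 -c "
from h import *
for u in((152.5,297),(175,287),(175,289.5),(175,292)):
  for z in(.003,.015,.033): print(u,z,np.round(jig(cast('scene',u,z)[0]),0))
u=(70+178*.3,125+292*.3)
for z in(.003,.033): print(u,z,np.round(jig(cast('top',u,z)[0]),0))
im=get_image('scene')[:,:,::-1];cv2.imwrite('pics/e1.png',cv2.resize(im[265:315,135:205],(784,560),interpolation=2))"
```

```text
(152.5, 297) 0.003 [ 59. 117.]
(152.5, 297) 0.015 [ 56. 128.]
(152.5, 297) 0.033 [ 50. 146.]
(175, 287) 0.003 [ 5. 85.]
(175, 287) 0.015 [ 2. 97.]
(175, 287) 0.033 [ -2. 115.]
(175, 289.5) 0.003 [ 4. 94.]
(175, 289.5) 0.015 [  1. 106.]
(175, 289.5) 0.033 [ -3. 124.]
(175, 292) 0.003 [  3. 103.]
(175, 292) 0.015 [ -0. 115.]
(175, 292) 0.033 [ -4. 132.]
(123.4, 212.6) 0.003 [ 55. 117.]
(123.4, 212.6) 0.033 [ 44. 117.]
```

View pics/e1.png

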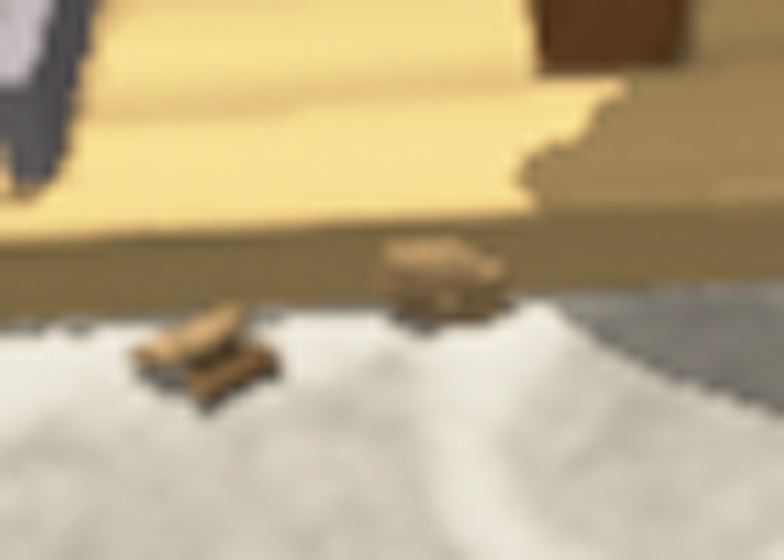

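All three chips are off: two are stacked on the table at (200,360) in the zoomed crop, and one leans against the board's outer side at (445,280). Next, behind the batten.

```bash
python3 -m creep '[[0,0,0,0,0,0,-1],[0,0,0,0,0,0,-1]]'
python3 -c "
from h import *
goj(-110,0,51)"
```

```text
time: 9.95
tcp_pos: [0.4835, 0.2235, 0.1506]
orientation: [[0.609, 0.793, -0.0], [0.793, -0.609, -0.0], [-0.0, -0.0, -1.0]]
force: [0.4, -0.4, -1.0]
gripper_width: 0.023
finger_force: 59.5
shift [-23.1  -1.   99.6] turn [-0.0002  0.0001 -0.0015] t 9.95 tcp [483.5 223.5 150.6] jig [-86.9  -1. ] F [ 0.4 -0.4 -1. ] w 0.023 ff 59.5
```

```bash
python3 -m creep '[[-12,-1,0,0,0,0,-1],[-23,-1,0,0,0,0,-1],[-23,-1,0,0,0,0,-1],[-23,-1,25,0,0,0,-1],[-23,-1,50,0,0,0,-1]]'
python3 -m creep '[[0,0,15,0,0,0,-1],[0,0,30,0,0,0,-1],[0,0,42,0,0,0,-1],[0,0,48,0,0,0,-1],[0,0,48,0,0,0,-1]]'
python3 -c "
from h import *
goj(-110,0,51)
im=get_image('top')[:,:,::-1];im2=get_image('scene')[:,:,::-1]
cv2.imwrite('pics/f1.png',np.hstack([cv2.resize(im[125:245,100:220],(400,400),interpolation=2),cv2.resize(im2[190:310,115:235],(400,400),interpolation=2)]))"
```

```text
time: 10.45
tcp_pos: [0.4697, 0.205, 0.1016]
orientation: [[0.611, 0.792, 0.004], [0.792, -0.611, 0.001], [0.003, 0.002, -1.0]]
force: [0.5, 0.1, -1.3]
gripper_width: 0.0231
finger_force: 59.5
time: 10.95
tcp_pos: [0.4682, 0.2046, 0.052]
orientation: [[0.611, 0.792, -0.002], [0.792, -0.611, -0.001], [-0.001, -0.001, -1.0]]
force: [0.2, 0.0, -0.6]
gripper_width: 0.0234
finger_force: 59.5
shift [ 1.1 -0.4  1. ] turn [-0.0009  0.0014 -0.0032] t 10.95 tcp [468.2 204.6  52. ] jig [-111.1   -0.4] F [ 0.2  0.  -0.6] w 0.0234 ff 59.5
```

View pics/f1.png

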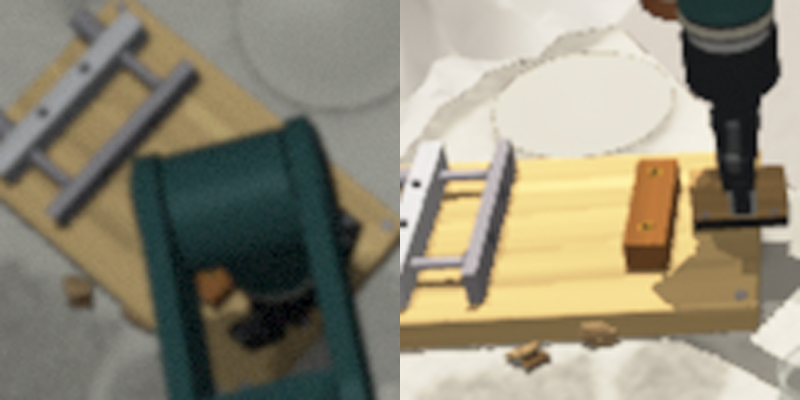

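The block stands squarely behind the batten, about 15 mm short of it (scene crop: block (740,195), batten (650,215)). Pushing.

```bash
python3 -m creep '[[5,0,0,0,0,0,-1],[10,0,0,0,0,0,-1],[15,0,0,0,0,0,-1],[20,0,0,0,0,0,-1],[28,0,0,0,0,0,-1]]'
python3 -m creep '[[8,0,0,0,0,0,-1],[16,0,0,0,0,0,-1],[24,0,0,0,0,0,-1],[32,0,0,0,0,0,-1],[40,0,0,0,0,0,-1]]'
python3 -m creep '[[8,0,0,0,0,0,-1],[16,0,0,0,0,0,-1],[24,0,0,0,0,0,-1],[32,0,0,0,0,0,-1],[38,0,0,0,0,0,-1]]'
python3 -c "
from h import *
goj(35,0,51)
im=get_image('top')[:,:,::-1];im2=get_image('scene')[:,:,::-1]
cv2.imwrite('pics/g1.png',np.hstack([cv2.resize(im[125:245,80:200],(400,400),interpolation=2),cv2.resize(im2[190:310,95:215],(400,400),interpolation=2)]))"
```

```text
time: 11.55
tcp_pos: [0.4861, 0.2272, 0.0528]
orientation: [[0.611, 0.792, -0.0], [0.792, -0.611, -0.001], [-0.001, 0.0, -1.0]]
force: [-0.9, -0.4, 0.0]
gripper_width: 0.0238
finger_force: 59.6
time: 12.05
tcp_pos: [0.5108, 0.2593, 0.0527]
orientation: [[0.611, 0.792, -0.0], [0.792, -0.611, -0.0], [-0.0, -0.0, -1.0]]
force: [-1.3, -1.5, -1.3]
gripper_width: 0.0232
finger_force: 59.6
time: 12.55
tcp_pos: [0.534, 0.2894, 0.0527]
orientation: [[0.611, 0.792, 0.0], [0.792, -0.611, 0.0], [0.0, 0.0, -1.0]]
force: [-1.0, -1.4, 0.3]
gripper_width: 0.023
finger_force: 59.6
shift [38.8 -1.2  1.7] turn [ 0.     -0.0001 -0.0031] t 12.55 tcp [534.  289.4  52.7] jig [-3.8 -1.1] F [-1.  -1.4  0.3] w 0.023 ff 59.6
```

View pics/g1.png

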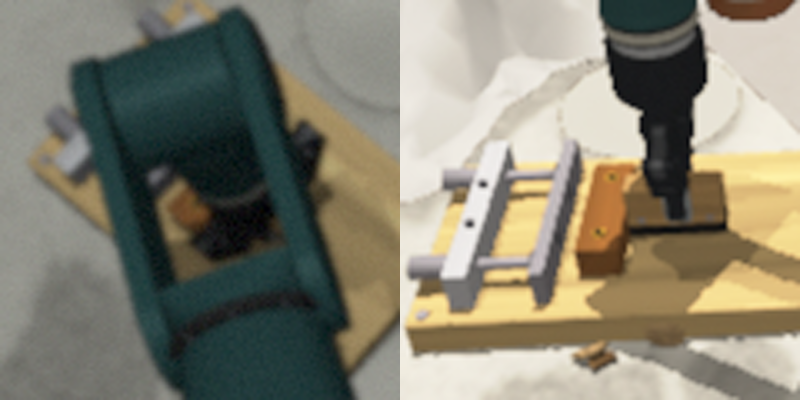

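The batten stays parallel to the fence, with about 15–20 mm left. Continuing slowly on force readings.

```bash
python3 -m creep '[[3,0,0,0,0,0,-1],[6,0,0,0,0,0,-1],[9,0,0,0,0,0,-1],[12,0,0,0,0,0,-1],[15,0,0,0,0,0,-1]]' | grep -E 'pos|force:'
python3 -m creep '[[2,0,0,0,0,0,-1],[4,0,0,0,0,0,-1],[6,0,0,0,0,0,-1],[8,0,0,0,0,0,-1],[8,0,0,0,0,0,-1]]' | grep -E 'pos|force:'
python3 -c "
from h import *
goj(35,0,51);print(arm.get_obs()['force'][:2]@JX)"
```

```text
tcp_pos: [0.5428, 0.3008, 0.0527]
force: [-0.8, 0.4, -1.2]
finger_force: 59.6
tcp_pos: [0.5467, 0.3058, 0.0528]
force: [-3.3, -4.4, 1.3]
finger_force: 59.9
shift [18.1 -1.2  1.7] turn [-0.0002  0.0039 -0.0032] t 13.65 tcp [546.7 305.8  52.8] jig [16.9 -1.2] F [-3.3 -4.4  1.3] w 0.0234 ff 59.9
-5.490678915044928
```

```bash
python3 -m creep '[[2,0,0,0,0,0,-1],[4,0,0,0,0,0,-1],[6,0,0,0,0,0,-1],[8,0,0,0,0,0,-1],[10,0,0,0,0,0,-1]]' | grep -E 'pos|force:'
python3 -m creep '[[1,0,0,0,0,0,-1],[2,0,0,0,0,0,-1],[3,0,0,0,0,0,-1],[3,0,0,0,0,0,-1],[3,0,0,0,0,0,-1]]' | grep -E 'pos|force:'
python3 -c "
from h import *
goj(35,0,51);print(arm.get_obs()['force'][:2]@JX)"
```

```text
tcp_pos: [0.5516, 0.3121, 0.0529]
force: [-7.6, -9.4, 5.0]
finger_force: 60.2
tcp_pos: [0.5531, 0.3141, 0.053]
force: [-8.8, -9.6, 6.3]
finger_force: 60.3
shift [ 7.6 -1.2  1.9] turn [-0.0009  0.0094 -0.0035] t 14.65 tcp [553.1 314.1  53. ] jig [27.4 -1.2] F [-8.8 -9.6  6.3] w 0.0232 ff 60.3
-12.973886060937692
```

```bash
python3 -m creep '[[2,0,0,0,0,0,-1],[4,0,0,0,0,0,-1],[6,0,0,0,0,0,-1],[7,0,0,0,0,0,-1],[7,0,0,0,0,0,-1]]' | grep -E 'pos|force:'
python3 -c "
from h import *
goj(35,0,51);print(arm.get_obs()['force'][:2]@JX)
a=cv2.imread('pics/scene0.png');b=get_image('scene')[:,:,::-1].copy()
xs=np.arange(75,146,3)
for y in (70,78):
  P=np.array([np.r_[(O+x*JX+y*JY)/1000,.065] for x in xs]);uv=proj('scene',P).astype(np.float32)
  for im in(a,b):
    print(y,[int(v) for v in cv2.remap(cv2.cvtColor(im,6),uv[:,:1],uv[:,1:],1).ravel()])
# batten top angle
hsv=cv2.cvtColor(b,cv2.COLOR_BGR2HSV)
"
```

```text
tcp_pos: [0.5566, 0.3188, 0.053]
force: [-10.4, -11.8, 8.3]
finger_force: 60.6
shift [ 1.8 -1.2  2. ] turn [-0.0013  0.0123 -0.0035] t 15.15 tcp [556.6 318.8  53. ] jig [33.2 -1.2] F [-10.4 -11.8   8.3] w 0.0235 ff 60.6
-15.682566546937545
70 [204, 190, 142, 76, 73, 76, 126, 181, 181, 178, 157, 157, 162, 161, 159, 158, 156, 153, 151, 149, 151, 151, 152, 141]
70 [62, 63, 63, 63, 63, 64, 64, 61, 60, 59, 66, 74, 126, 184, 190, 186, 170, 161, 159, 158, 158, 158, 161, 149]
78 [214, 190, 136, 84, 73, 77, 122, 170, 181, 177, 167, 163, 170, 174, 170, 160, 165, 170, 172, 163, 146, 117, 95, 94]
78 [62, 63, 63, 62, 62, 62, 64, 62, 62, 71, 78, 80, 117, 178, 191, 190, 175, 172, 180, 172, 153, 123, 99, 99]
```

```bash
python3 -m creep '[[0.5,0,0,0,0,0,-1],[1,0,0,0,0,0,-1],[1,0,0,0,0,0,-1],[1,0,0,0,0,0,-1],[1,0,0,0,0,0,-1]]' | grep -E 'pos|force:'
python3 -m creep '[[0,0,0,0,0,0,-1],[0,0,0,0,0,0,-1],[0,0,0,0,0,0,-1],[0,0,0,0,0,0,-1],[0,0,0,0,0,0,-1]]' | grep -E 'pos|force:'
python3 -c "
from h import *
goj(35,0,51)
b=get_image('scene')[:,:,::-1].copy();S=cv2.cvtColor(b,40)[:,:,1]
xs=np.arange(90,128,2)
for y in (-50,-40,25,35,45):
  P=np.array([np.r_[(O+x*JX+y*JY)/1000,.06] for x in xs]);uv=proj('scene',P).astype(np.float32)
  print(y,[int(v) for v in cv2.remap(S,uv[:,:1],uv[:,1:],1).ravel()])
"
```

```text
tcp_pos: [0.557, 0.3193, 0.0531]
force: [-11.6, -12.3, 8.2]
finger_force: 60.7
tcp_pos: [0.557, 0.3193, 0.0531]
force: [-11.2, -12.3, 8.5]
finger_force: 60.7
shift [ 1.1 -1.2  2.1] turn [-0.0014  0.0128 -0.0036] t 16.2 tcp [557.  319.3  53.1] jig [33.9 -1.2] F [-11.2 -12.3   8.5] w 0.0232 ff 60.7
-50 [165, 164, 165, 166, 166, 166, 164, 163, 162, 162, 143, 88, 30, 14, 11, 10, 10, 12, 28]
-40 [176, 178, 172, 170, 173, 176, 176, 174, 173, 156, 133, 99, 28, 11, 10, 9, 10, 10, 11]
25 [174, 176, 176, 177, 175, 171, 171, 172, 173, 174, 153, 85, 21, 9, 9, 10, 14, 24, 63]
35 [179, 176, 169, 162, 173, 175, 173, 172, 172, 171, 155, 107, 15, 10, 9, 10, 12, 37, 68]
45 [174, 175, 175, 174, 173, 172, 172, 172, 171, 169, 155, 100, 37, 10, 9, 9, 11, 34, 66]
```

The front edge lies at x ≈ 111 mm for every y sampled, so the batten is flush and square. The fence is about 19 mm back and the readings are steady.

```bash
python3 -c "
from workcell import arm
print(arm.sign_off())"
```

```text
the job is handed in; nothing more can be done
None
```

The job is handed in, though no verdict came back: all three chips are off the board, and the gripped block holds the batten square and steady against the fence, pressed back about 19 mm (about 10–11 N by the spring rate).

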